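Fit the matching cam cover to a motorcycle cylinder head

ROBOT

A 7-joint arm with a two-finger parallel gripper is mounted at the origin on the work surface. World frame = base frame: x ahead of the robot, y to its left, z up, the work surface at z = 0. Lengths are in mm, angles in rad, forces in N, time in s.
With the tool pointing down it reaches from about 400 to 900 mm from the base axis. Payload 5.6 kg.
Tool frame: the origin (TCP) lies midway between the tips of the shut fingers; the grasp point (between the pads) lies 19 mm behind it; z points along the fingers, y is the line along which they close (so a half turn about z gives the same grasp; the last joint's range is limited). The gripper opens to 92 mm and grips with 3 to 60 N. Pads are 20 mm wide; open, the fingers measure 128 mm over their backs; the gripper's body (75 mm by 189 mm) begins 69 mm behind the grasp point.
Start: joints at [1.246, 0.468, -0.012, 1.603, 0.006, 1.071, -0.056], TCP at [180.713, -624.381, 214.592] pointing down, gripper open.
Joint ranges: [-2.53, 2.53], [-0.31, 2.02], [-1.57, 1.55], [0.28, 2.44], [-1.29, 4.43], [0.15, 1.84], [-2.92, 2.92]. Speed limits (rad/s): [2.57, 2.57, 3.14, 3.14, 3.14, 3.14, 3.14].

INTERFACE

Orientations are given as a rotation vector (axis times angle).
In Python, from cell import robot, grip, kin, viewer gives the robot as it stands. Calls block until the motion is done:
- robot.movep(position, orientation): joint-space move of the TCP to a pose.
- robot.servo_line(position, feed=150, rotation=None): straight line of the TCP; rotation=None keeps the orientation; feed is the mean speed in mm/s.
- robot.goto_joints(angles): joint-space move.
- grip(opening, newtons=None): opening from 0.0 (shut) to 1.0 (fully open); newtons is the grip in N (None keeps the last); returns when the fingers have stopped.
- robot.hold(seconds).
- kin.ik(position, orientation): joint angles nearest the present ones, or None.
- robot.observe(): the state.
- viewer.read_camera(name): name is "side" or "top"; returns the picture (400x640x3 uint8, red, green, blue); there is no depth.
- viewer.camera_info(name): a dict with "camera_matrix" (3x3 intrinsics, pixels), "k1" (the pictures are not rectified: a ray, as slopes to the right and down, at radius r is drawn at 1 + k1 r^2 times it, then the intrinsics apply), "R" (3x3) and "t" (3): a world point X has camera coordinates R X + t. Camera axes: x right, y down, z forward; pixel columns grow to the right and rows downward; lengths in mm; the calibration is good to about 2 mm. A picture is of the moment at which its call begins. camera_info takes no time and is no camera call.
A pose or a line that the arm cannot do raises robot.IKError and nothing moves.
- robot.job_done(): hands the job in; it is judged then, once.
Trained networks look in the newest picture that a camera, given by its name, has taken for a name from the list of things; names that differ only in an ending like _2 or _b are one class to them, and where a whole thing is asked for, a point or a joint stands for the part that bears it (a point fixed in the world has none). Each returns a list of dicts, best first, with "confidence" (0 to 1); they miss things now and then, are a little off and sometimes report something else, mostly with a low value. They report only what shows in the picture. A call takes as long as a camera call.
- viewer.silhouettes(name, camera): "mask" (400x640 bool, what is visible of it).
- viewer.pinpoint(name, camera): "at" ([x, y, z] in mm, in the coordinates of the camera as it stood for that picture, good to about 4 mm: a listed point, or the origin of a listed thing).
The state is a dict: "t": time; "joints": joint angles; "joint_velocities": joint speeds; "joint_torque": joint torques, N m; "tcp_pos": TCP position; "tcp_rot": TCP orientation; "contact_force": force on the tool from outside, world axes, zero at the start; "wrist_torque": the same for the moment, N m; "grip_width": opening from 0.0 (shut) to 1.0 (fully open); "grip_force": force on a finger pad.
Only numpy, scipy, OpenCV 4.12 (cv2) and the standard library are available. Lean on these libraries where they do the work, as an engineer would, in place of code of your own. Each camera call takes 0.05 s, during which the arm holds its last target. There are 200 camera calls.

TASK

Clear the spanner off the open cylinder head and put it in the red tool tray, then find which of the three cam covers has its dowel holes where the head's two dowels stand, and lower it gently over them. The dowels are tight and hold it up, so press the cover down until it is fully home, flush on the head all round; leave the other two covers lying on the bench and do not disturb the other things on it.

Things in the scene. Friction and masses are not known exactly. Their poses are not given: they have to be found in the camera images.
- head: Finned light-alloy cylinder head bolted to a dark steel plate 200 x 130 mm, fixed on the bench; origin under its centre. x along its length, y across, z up. Inlet and outlet stubs reach 68 mm to either side (y), up to 52 mm above the bench.
- head_face (a point): Centre of the head's flat upper rim, on which a cover seats, 85 mm above the bench. Rim 152 x 92 mm outside (x, y), with solid corners and side rails 10 mm thick round an open well; the camshafts in the well lie at least 8 mm below the rim. Axes as the head's. A fitting cover goes on right way up, either end first.
- dowel_1_seat (a point): Centre of the upper face of dowel 1's brass shoulder (17 mm across), on which a fitting cover rests before it is pressed. Above the shoulder stands a steel pin 9 mm in diameter and 12 mm high, its upper 5 mm tapered. It starts 5 to 9 mm above the rim.
- dowel_2_seat (a point): The same point of dowel 2, at the diagonally opposite corner of the head.
- dowel_1 (a joint): How far dowel 1 has been pushed down into its bore, m: at 0 its shoulder stands 9 mm above the rim, at 0.009 level with it, limit 0.010. Each dowel slides straight down under about 6 N (more than the weight of a cover) and stays where it is left; no spring.
- dowel_2 (a joint): The same for dowel 2.
- cover_green_center (a point): Centre, half-way up (21 mm above the underside), of the green cam cover, loose, 0.35 kg, right way up on the bench. Flange 150 x 90 x 8 mm (x, y, z) with a raised solid dome in its middle, 100 long (x), 44 wide (y), 34 high, flat on top; 42 mm high in all. Grip it across the dome. Two 11.5 mm through holes in the flange take the dowels; the three covers differ only in colour and holes.
- cover_green_hole_1 (a point): Centre of dowel hole 1 of that cover, at the underside of the flange (21 mm below the centre point).
- cover_green_hole_2 (a point): Centre of dowel hole 2 of that cover, at the underside of the flange (21 mm below the centre point).
- cover_orange_center (a point): Centre, half-way up (21 mm above the underside), of the orange cam cover, loose, 0.35 kg, right way up on the bench. Flange 150 x 90 x 8 mm (x, y, z) with a raised solid dome in its middle, 100 long (x), 44 wide (y), 34 high, flat on top; 42 mm high in all. Grip it across the dome. Two 11.5 mm through holes in the flange take the dowels; the three covers differ only in colour and holes.
- cover_orange_hole_1 (a point): Centre of dowel hole 1 of that cover, at the underside of the flange (21 mm below the centre point).
- cover_orange_hole_2 (a point): Centre of dowel hole 2 of that cover, at the underside of the flange (21 mm below the centre point).
- cover_grey_center (a point): Centre, half-way up (21 mm above the underside), of the grey cam cover, loose, 0.35 kg, right way up on the bench. Flange 150 x 90 x 8 mm (x, y, z) with a raised solid dome in its middle, 100 long (x), 44 wide (y), 34 high, flat on top; 42 mm high in all. Grip it across the dome. Two 11.5 mm through holes in the flange take the dowels; the three covers differ only in colour and holes.
- cover_grey_hole_1 (a point): Centre of dowel hole 1 of that cover, at the underside of the flange (21 mm below the centre point).
- cover_grey_hole_2 (a point): Centre of dowel hole 2 of that cover, at the underside of the flange (21 mm below the centre point).
- spanner_center (a point): Middle of a steel combination spanner, 160 mm long (x), shank 17 mm wide (y) and 7 mm thick (z), ring and open jaw up to 38 mm wide at the ends, 0.12 kg nominal; this point is 3.5 mm above its underside. It lies flat across the head's side rails, roughly square to the head's length, with the open well beneath its middle.
- tray_in (a point): Centre of the inner floor of the red steel tool tray, fixed on the bench, inside 202 x 112 mm (x, y), walls 4 mm thick and 35 mm high outside, floor 4 mm above the bench. x runs along its length.
- spray_can: Bystander: blue and yellow spray can, 64 mm across, 160 mm tall; origin under its centre.
- oil_bottle: Bystander: black oil bottle with red cap, 76 mm across, 170 mm tall; origin under its centre.
- screwdriver: Bystander: screwdriver with red handle, 200 mm long (x), 26 mm thick; origin under its middle.
- hammer: Bystander: rubber-headed hammer with wooden handle, 220 mm long (x), head about 80 mm across, lying flat; origin under its middle.
- mug: Bystander: white mug, 78 mm across, 88 mm tall, handle to its +y; origin under its centre.
- plug_box: Bystander: white and red carton of spark plugs, 100 x 55 x 50 mm; origin under its centre.
- gasket_box: Bystander: flat cardboard gasket box, 120 x 70 x 22 mm; origin under its centre.

How it is judged (in metres and radians):
On the way, in this order (a step that is already met when the one before it is completed fails the run):
1. the spanner lies released in the tool tray (x of spanner_center in the frame of tray_in between -0.06 and 0.06 m and y of spanner_center in the frame of tray_in between -0.05 and 0.05 m and z of spanner_center in the frame of tray_in below 0.025 m and contact force between spanner and the fingers below 0.1 N), for 0.2 s.
2. the fitting cover has dropped over both dowels (horizontal distance between cover_green_center and head_face below 0.004 m and angle between the x axis of cover_green_center and the x axis of head_face, either way round below 0.07 rad and z of cover_green_center in the frame of head_face below 0.033 m and angle between cover_green_center's own z axis and vertical below 0.12 rad), for 0.05 s.
At the end, for the whole second after the job is handed in: The fitting cover is on both dowels (within 4 mm and 0.07 rad), its underside within 1.5 mm of the rim and level within 0.025 rad, dowels pushed in; the spanner lies released in the tray, middle within 60 x 50 mm of its centre; the other covers lie flat on the bench; all at rest (all of step 1 and horizontal distance between cover_green_center and head_face below 0.004 m and angle between the x axis of cover_green_center and the x axis of head_face, either way round below 0.07 rad and z of cover_green_center in the frame of head_face below 0.0225 m and angle between cover_green_center's own z axis and vertical below 0.025 rad and value of joint each of dowel_1, dowel_2 above 0.0075 m and linear speed of each of cover_green, spanner below 0.01 m/s and height (world z) of each of cover_orange_center, cover_grey_center below 0.03 m and angle between each of cover_orange_center, cover_grey_center's own z axis and vertical below 0.1 rad); the robot touches nothing.
It fails at once if a bystander is pushed more than 40 mm from its place (distance of any of spray_can, oil_bottle, screwdriver, hammer, mug, plug_box, gasket_box from where it was at the start of the episode above 0.04 m).
It fails at once if the can, bottle or mug is tipped over (angle between any of spray_can, oil_bottle, mug's own z axis and vertical above 0.6 rad).
It fails at once if the fitting cover is dropped or slammed onto the head (faster than 0.4 m/s within 30 mm of its seat) (horizontal distance between cover_green_center and head_face below 0.03 m and z of cover_green_center in the frame of head_face below 0.051 m and linear speed of cover_green above 0.4 m/s).
It also fails if it takes over 72 s, if anything falls off the work surface, if the arm or the gripper's body presses on something with over 40 N, if the wrist force passes 120 N, or if a joint passes its speed limit or range.

## Working session

There is one attempt and no reset: what is moved stays moved. The work goes in short steps, each a Python script; the robot and the scene stay as the last script left them, time stands still between calls to the robot, and variables do not carry over. Pictures are saved under pics/ and viewed, at most 10 in all, crops included, and the job is handed in when it is done.

```bash
ls; mkdir -p pics; python3 - <<'E'
from cell import robot, grip, kin, viewer
import cv2, numpy as np
for n in ("side","top"):
    im=viewer.read_camera(n); cv2.imwrite(f"pics/{n}0.png",im[:,:,::-1])
    i=viewer.camera_info(n); R=np.array(i["R"]);t=np.array(i["t"])
    print(n,i, "C",-R.T@t)
    for q in ["head_face","dowel_1_seat","spanner_center","tray_in","cover_green_center","cover_green_hole_1","cover_orange_center","cover_grey_center","spray_can","oil_bottle","screwdriver","hammer","mug","plug_box","gasket_box"]:
        r=viewer.pinpoint(q,n)
        print(q,[( [round(float(v)) for v in R.T@(np.array(d["at"])-t)],round(d["confidence"],2)) for d in r[:4]])
print(robot.observe())
E
```

```text
pics
side {'camera_matrix': array([[395.82247154,   0.        , 323.01243275],
       [  0.        , 395.82247154, 196.69737428],
       [  0.        ,   0.        ,   1.        ]]), 'k1': -0.006655194066714329, 'R': array([[-0.82982171, -0.55801823, -0.0034033 ],
       [-0.34606809,  0.5193986 , -0.78132066],
       [ 0.43775884, -0.64717907, -0.62412054]]), 't': array([486.53084493, 265.94409216, 964.75515133])} C [ 73.4385306  757.73143295 811.56693069]
head_face [([598, -24, 84], 0.64), ([477, -464, 21], 0.43)]
dowel_1_seat [([662, -23, 93], 0.43), ([525, -24, 90], 0.33)]
spanner_center [([613, -20, 91], 0.82)]
tray_in [([490, 447, 6], 0.63), ([595, -267, 5], 0.24)]
cover_green_center [([482, -462, 19], 0.73)]
cover_green_hole_1 [([441, -508, -1], 0.96), ([521, -408, 0], 0.86), ([385, 122, 1], 0.68)]
cover_orange_center []
cover_grey_center [([505, 248, 22], 0.97), ([680, 359, -6], 0.46)]
spray_can [([723, 207, 0], 0.87), ([527, -25, 93], 0.71)]
oil_bottle [([702, -187, -4], 0.7)]
screwdriver [([679, 362, -4], 0.75)]
hammer [([525, -21, 91], 0.74), ([592, -266, 2], 0.65), ([701,
[... 1584 characters left out ...]
3, -0.01160958,  1.60269349,  0.00602796,
        1.07138559, -0.05632828]), 'joint_velocities': array([ 1.68723385e-03, -5.51964430e-04,  1.67105695e-06, -4.51646303e-04,
       -1.97350420e-04,  4.54761713e-04, -1.41137642e-03]), 'joint_torque': array([ 6.30686700e-04, -5.20409811e+01, -1.21807537e-02, -2.44054002e+01,
       -5.67724952e-02,  1.13609905e-02,  1.00962865e-05]), 'tcp_pos': array([ 180.69468162, -624.40023613,  214.62843585]), 'tcp_rot': array([ 3.11037636e+00,  4.40993679e-01, -6.29063393e-05]), 'contact_force': array([-0.1205149 , -0.60752226, -0.07992904]), 'wrist_torque': array([ 0.01301459, -0.00416598, -0.03852122]), 'grip_force': 0.0, 'grip_width': 1.0053321766522467}
```

View pics/top0.png

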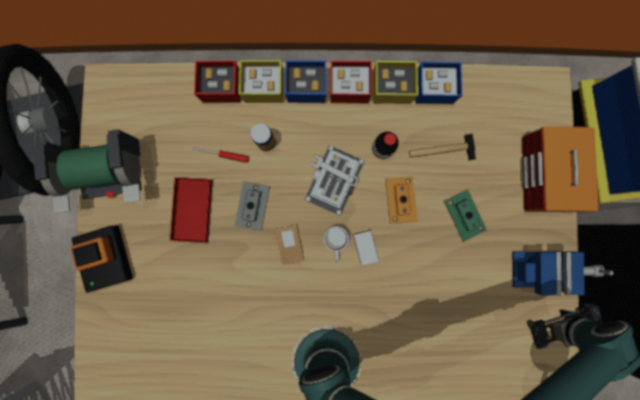

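View pics/side0.png

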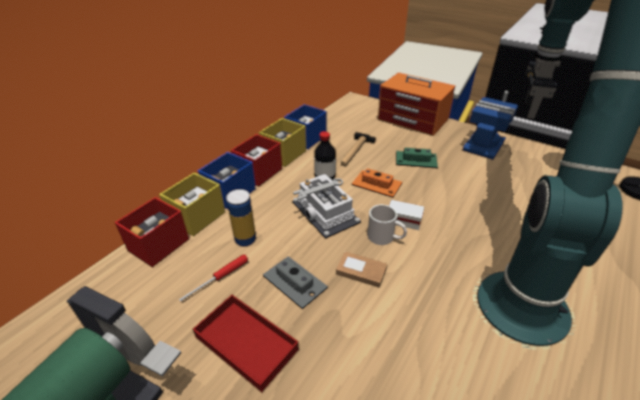

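```bash
cat > h.py <<'E'
from cell import robot, grip, kin, viewer
import cv2, numpy as np
from scipy.spatial.transform import Rotation as Ro
def cam(n):
    i=viewer.camera_info(n); return i["camera_matrix"],i["k1"],np.array(i["R"]),np.array(i["t"])
def proj(n,P):
    K,k,R,t=cam(n); c=np.atleast_2d(P)@R.T+t; s=c[:,:2]/c[:,2:]; s=s*(1+k*(s**2).sum(1,keepdims=True))
    return s*K[0,0]+K[:2,2]
def back(n,uv,z):
    K,k,R,t=cam(n); d=(np.atleast_2d(uv)-K[:2,2])/K[0,0]; s=d.copy()
    for _ in range(8): s=d/(1+k*(s**2).sum(1,keepdims=True))
    r=np.c_[s,np.ones(len(s))]@R; C=-R.T@t
    return C+r*((z-C[2])/r[:,2])[:,None]
def pp(q,n,k=4):
    K,_,R,t=cam(n)
    return [(R.T@(np.array(d["at"])-t),d["confidence"]) for d in viewer.pinpoint(q,n)[:k]]
def down(yaw):  # tool z down, tool y (closing) at angle yaw+90 => tool x at yaw
    return (Ro.from_euler('z',yaw)*Ro.from_euler('x',np.pi)).as_rotvec()
def rect(q,n,z):
    m=max(viewer.silhouettes(q,n),key=lambda d:d["confidence"])["mask"].astype(np.uint8)
    c=max(cv2.findContours(m,0,2)[0],key=cv2.contourArea).reshape(-1,2).astype(float)
    return cv2.minAreaRect(back(n,c,z)[:,:2].astype(np.float32)), m.sum()
E
python3 - <<'E'
from h import *
for n in ("top","side"):
    im=cv2.imread(f"pics/{n}0.png")
    a=[]
    for P in ([598,-22,85],[480,-461,10]):
        u,v=proj(n,P)[0].astype(int); a.append(cv2.resize(im[v-35:v+35,u-45:u+45],None,fx=4.4,fy=4.4,interpolation=cv2.INTER_CUBIC)); print(u-45,v-35)
    globals()[n]=np.hstack(a)
cv2.imwrite("pics/crop1.png",cv2.resize(np.vstack([top,side]),(792,599)))
for _ in range(3):
  for n in ("top","side"):
    viewer.read_camera(n)
    for q in ["dowel_1_seat","spanner_center","head_face","cover_green_center","cover_green_hole_1","cover_orange_hole_1","cover_grey_hole_1","tray_in"]:
        print(n,q,[([round(float(v)) for v in p],round(c,2)) for p,c in pp(q,n)])
for q,z in [("head",85),("spanner_center",88.5),("cover_green_center",8),("tray_in",35)]:
    try: print(q,rect(q,"top",z))
    except Exception as e: print(q,e)
E
```

```text
289 140
421 179
278 155
371 121
top dowel_1_seat [([659, -21, 90], 0.6)]
top spanner_center [([615, -21, 89], 0.68)]
top head_face [([593, -26, 84], 0.65)]
top cover_green_center [([480, -461, 21], 0.61), ([527, -411, -5], 0.48)]
top cover_green_hole_1 [([439, -510, 1], 0.83), ([523, -408, -1], 0.7)]
top cover_orange_hole_1 [([467, -226, -2], 0.81), ([592, -264, 1], 0.6)]
top cover_grey_hole_1 [([570, 237, -1], 0.69), ([447, 258, 4], 0.58)]
top tray_in [([490, 452, 2], 0.78), ([435, -512, -2], 0.62), ([373, -123, 1], 0.18)]
side dowel_1_seat [([660, -21, 90], 0.52)]
side spanner_center [([612, -19, 92], 0.77)]
side head_face [([598, -24, 83], 0.71), ([373, -123, 0], 0.55), ([708, -184, -2], 0.47)]
side cover_green_center [([479, -461, 23], 0.89), ([681, 364, -5], 0.75)]
side cover_green_hole_1 [([516, -409, 1], 0.91), ([439, -508, -3], 0.78), ([401, -22, 2], 0.57), ([594, -24, -2], 0.47)]
side cover_orange_hole_1 [([470, -223, -3], 0.94), ([595, -266, 4], 0.56)]
side cover_grey_hole_1 [([568, 240, 0], 0.88), ([447, 260, -2], 0.86)]
side tray_in [([492, 445, 8], 0.62), ([447, 261, -4]
[... 1985 characters left out ...]
 -2], 0.6), ([491, 446, 5], 0.47)]
side cover_grey_hole_1 [([449, 264, -2], 0.73), ([571, 241, 0], 0.59), ([725, 206, 2], 0.36)]
side tray_in [([490, 447, 4], 0.81)]
head (((551.3272094726562, -4.123405456542969), (128.97755432128906, 115.52357482910156), 64.69945526123047), np.uint64(2123))
spanner_center (((616.8853759765625, -16.379981994628906), (141.4882049560547, 38.09898376464844), 63.623268127441406), np.uint64(269))
cover_green_center (((478.71551513671875, -458.2215576171875), (148.05767822265625, 92.44890594482422), 26.357362747192383), np.uint64(1179))
tray_in (((490.2860107421875, 445.05902099609375), (133.82730102539062, 209.54849243164062), 86.72624206542969), np.uint64(2570))
```

View pics/crop1.png

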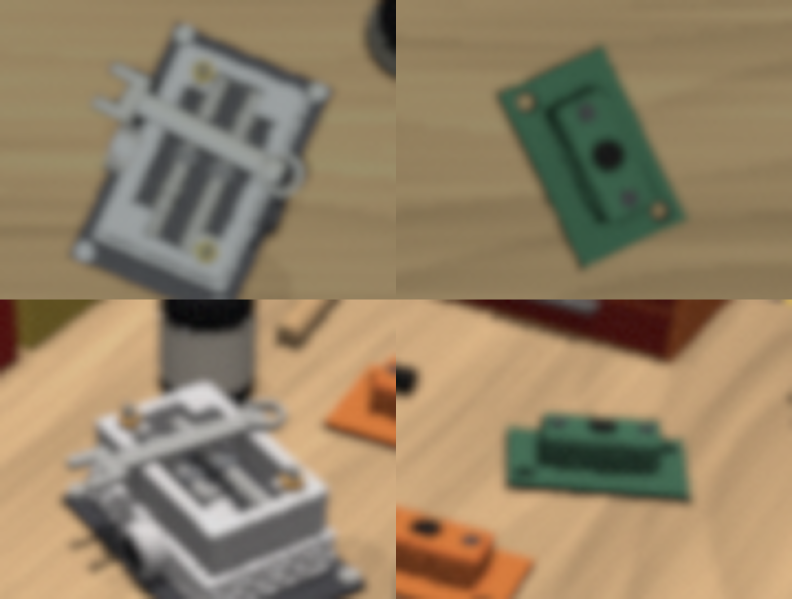

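```bash
cat >> h.py <<'E'
def st(m=""):
    s=robot.observe(); print(m,"t",round(s["t"],2),"p",s["tcp_pos"].round(1),"F",s["contact_force"].round(1),"M",s["wrist_torque"].round(2),"w",round(s["grip_width"]*92,1),"gf",round(float(s["grip_force"]),1),flush=True); return s
def pick_yaw(p,yaw):
    c=[]
    for a in (yaw,yaw+np.pi):
        q=kin.ik(p,down(a))
        if q is not None: c.append((np.abs(np.array(q)-robot.observe()["joints"]).max(),a))
    print("yaws",c); return min(c)[1]
E
python3 - <<'E'
from h import *
y=pick_yaw([610,-28,200],np.radians(63.5))
grip(0.39)
robot.movep([610,-28,230],down(y)); st()
robot.servo_line([610,-28,82],feed=150); st()
grip(0.0,25); st("grip")
robot.servo_line([610,-28,180],feed=150); st()
print([ (q,[p.round() for p,c in pp(q,n,1)]) for n in("top","side") for q in ["spanner_center"] if viewer.read_camera(n) is not None])
cv2.imwrite("pics/s1.png",cv2.resize(viewer.read_camera("side")[100:300,220:480,::-1],None,fx=2.5,fy=2.5))
E
```

```text
yaws [(np.float64(0.8020734334801883), np.float64(1.1082840750163994)), (np.float64(2.0746115337349047), np.float64(4.249876728606193))]
 t 8.03 p [610.  -29.5 229.8] F [-0.6 -0.3  0.3] M [-0.07 -0.04 -0.01] w 35.7 gf 0.0
 t 9.17 p [610.8 -27.9  83. ] F [-0.5  0.1  1. ] M [-0.01 -0.05  0.  ] w 35.6 gf 0.0
grip t 9.59 p [610.4 -28.1  82.7] F [-0.4 -0.1  4. ] M [-0.15  0.09  0.04] w 16.3 gf 25.0
 t 10.39 p [609.2 -28.2 179. ] F [-0.6 -0.6 -0.8] M [-0.04 -0.06 -0.03] w 16.8 gf 25.0
[('spanner_center', []), ('spanner_center', [array([610., -20., 190.])])]
```

View pics/s1.png

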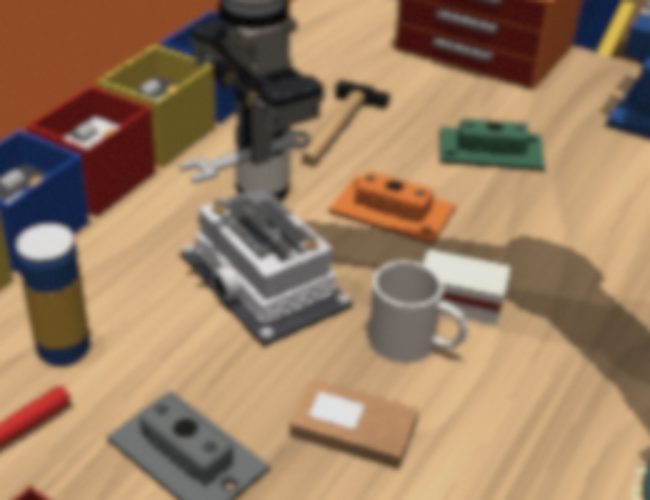

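```bash
python3 - <<'E'
from h import *
robot.servo_line([609,-28,250],feed=250)
y=pick_yaw([490,448,200],np.radians(-3.3))
x=np.array([490,448])-8*np.array([np.cos(y),np.sin(y)])
robot.movep([*x,180],down(y)); st()
robot.servo_line([*x,13],feed=150); st("low")
grip(0.4,25); st("open")
robot.servo_line([*x,200],feed=250); robot.hold(0.2); st()
for n in("top","side"):
    viewer.read_camera(n); print([(p.round(),round(c,2)) for p,c in pp("spanner_center",n)])
y=pick_yaw([480,-460,200],np.radians(26.4))
grip(0.75)
robot.movep([480,-460,200],down(y)); st("at green")
H=[];D=[]
for k in range(4):
  for n in ("top","side"):
    im=viewer.read_camera(n)
    if k==0: cv2.imwrite(f"pics/{n}2.png",im[:,:,::-1])
    print(n,"H",[(p.round(1).tolist(),round(c,2)) for p,c in pp("cover_green_hole_1",n)],"D",[(p.round(1).tolist(),round(c,2)) for p,c in pp("dowel_1_seat",n)])
E
```

```text
yaws [(np.float64(1.9358389712075212), np.float64(-0.05759586531581287)), (np.float64(0.942424324765634), np.float64(3.0839967882739803))]
 t 12.87 p [499.3 446.2 179.9] F [-0.  -0.2 -0. ] M [ 0.03 -0.16 -0.02] w 16.5 gf 25.0
low t 14.13 p [498.4 448.3  14.2] F [-0.3  0.7 -0.8] M [ 0.02 -0.15 -0.04] w 16.2 gf 25.0
open t 14.62 p [498.1 447.6  13.2] F [ 0.4  0.3 -0. ] M [ 0.04 -0.12 -0.05] w 36.9 gf 0.0
 t 15.72 p [497.5 447.  198.2] F [-0.5 -1.  -1.1] M [ 0.11 -0.19 -0.03] w 36.5 gf 0.0
[(array([680., 359.,  -2.]), 0.47)]
[(array([488., 454.,  10.]), 0.72), (array([449., 260.,  -3.]), 0.67)]
yaws [(np.float64(1.3483852625699093), np.float64(0.460766922526503)), (np.float64(1.916945851184097), np.float64(3.602359576116296))]
at green t 19.73 p [ 480.8 -459.   200.1] F [-0.2  0.7 -0.3] M [-0.01  0.02 -0.05] w 69.2 gf 0.0
top H [([524.8, -410.6, -0.8], 0.8), ([437.8, -508.3, -3.0], 0.61)] D [([657.9, -22.2, 90.7], 0.55)]
side H [([438.0, -506.0, -2.1], 0.61), ([519.0, -407.5, 0.3], 0.55)] D [([660.6, -20.0, 90.8], 0.6), ([478.4, -464.4, 20.9], 0.32)]
top H [([436.1, -513.1, -1.7], 0.65), ([445.4, 258.5, 7.2], 0.25)] D [([660.9, -21.4, 91.7], 0.53)]
side H [([438.2, -509.9, -2.1], 0.9), ([521.1, -407.8, 0.6], 0.73)] D [([663.1, -24.0, 90.0], 0.39)]
top H [([525.1, -405.7, -1.0], 0.91), ([436.9, -512.1, -0.2], 0.88)] D [([660.5, -20.1, 86.7], 0.38)]
side H [([437.5, -505.1, 1.3], 0.77), ([517.1, -407.8, -2.2], 0.61), ([368.9, -120.7, 4.1], 0.32)] D [([661.3, -19.7, 92.1], 0.6)]
top H [([524.5, -408.1, -1.8], 0.76), ([434.1, -511.0, 0.4], 0.6), ([446.3, 259.3, 4.4], 0.54)] D [([656.9, -23.3, 91.7], 0.5)]
side H [([506.0, 249.1, 19.6], 0.69), ([402.3, -23.5, 0.1], 0.67), ([569.5, 236.9, 0.5], 0.65), ([439.7, -507.3, 0.5], 0.62)] D [([658.7, -21.4, 91.9], 0.35)]
```

```bash
python3 - <<'E'
from h import *
out=[]
for n in ("top","side"):
    im=cv2.imread(f"pics/{n}2.png"); hsv=cv2.cvtColor(im,cv2.COLOR_BGR2HSV)
    for P in ([660,-21.5,90],[525,-25,90]):
        c=proj(n,P)[0]; u,v=c.round().astype(int); r=7
        w=im[v-r:v+r+1,u-r:u+r+1].astype(float)
        s=np.clip((w[...,2]+w[...,1])/2-w[...,0]-22,0,None)
        yy,xx=np.mgrid[v-r:v+r+1,u-r:u+r+1]; 
        s[(xx-u)**2+(yy-v)**2>40]=0
        m=np.array([(s*xx).sum(),(s*yy).sum()])/s.sum()
        print(n,P,c.round(1),m.round(2),s.max().round(),[back(n,m,z).round(1).tolist() for z in (91,94,97)])
    for P in ([593,-23,85],[480,-461,8]):
        u,v=proj(n,P)[0].astype(int)
        out.append(cv2.resize(im[v-28:v+28,u-37:u+37],(396,299),interpolation=cv2.INTER_CUBIC)); print("crop org",u-37,v-28)
cv2.imwrite("pics/crop2.png",np.vstack([np.hstack(out[:2]),np.hstack(out[2:])]))
E
```

```text
top [660, -21.5, 90] [334.6 156. ] [334.78 156.88] 12.0 [[[657.0, -22.1, 91.0]], [[656.6, -22.0, 94.0]], [[656.1, -21.9, 97.0]]]
top [525, -25, 90] [335.5 199. ] [335.15 198.5 ] 12.0 [[[526.4, -23.7, 91.0]], [[526.2, -23.6, 94.0]], [[526.1, -23.5, 97.0]]]
crop org 297 149
crop org 429 186
side [660, -21.5, 90] [306.9 182.3] [305.79 179.05] 38.0 [[[671.9, -32.4, 91.0]], [[669.4, -29.1, 94.0]], [[666.9, -25.9, 97.0]]]
side [525, -25, 90] [345.1 197. ] [346.67 194.48] 42.0 [[[526.8, -36.6, 91.0]], [[524.9, -33.3, 94.0]], [[523.1, -30.0, 97.0]]]
crop org 288 162
crop org 379 129
```

View pics/crop2.png

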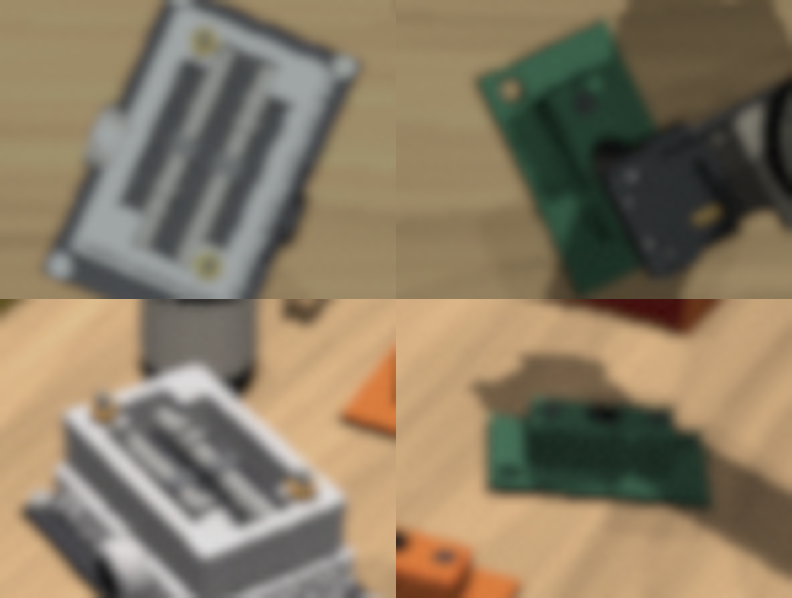

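```bash
python3 - <<'E'
from h import *
print(back("top",[[334.9,156.6],[335.4,198.4]],92).round(1), back("side",[[307.2,182.7],[343.5,197]],92).round(1))
# colour-tight side centroids
im=cv2.imread("pics/side2.png"); L=cv2.cvtColor(im,cv2.COLOR_BGR2LAB).astype(int)
for u,v in ((307,183),(343,197)):
    print((L[v-4:v+5,u-5:u+6,2]-128))
E
```

```text
[[657.7 -22.4  92. ]
 [526.7 -24.5  92. ]] [[656.4 -18.4  92. ]
 [527.8 -20.3  92. ]]
[[27 26 25 22 18 17 17 15 11  8  5]
 [25 24 24 20 13 10 12 10  6  3  2]
 [19 17 19 19 13  9 13 12  7  2  1]
 [ 9  8 13 19 19 17 19 16  9  3  0]
 [ 3  3  7 16 24 25 23 15  7  2  0]
 [ 0  0  3  9 17 20 17  9  4  1  0]
 [ 0  0  1  3  6  8  8  5  3  1  0]
 [ 1  0  0  1  2  2  3  3  1  1  1]
 [ 0  0  0  0  1  1  1  1  1  1  1]]
[[ 0  0  1  1  1  2  5 10 17 22 26]
 [ 1  0  1  1  2  2  3  6 11 16 20]
 [ 0  0  4  7  9  7  5  7 10 11 14]
 [-1  0  5 12 19 18 12 13 14 10  9]
 [ 0  0  4 11 21 26 23 21 17  9  4]
 [-1  0  2  7 17 24 24 22 15  6  2]
 [ 0  0  1  4  8 12 13 11  8  3  1]
 [ 1  1  1  1  3  3  5  4  3  2  1]
 [ 1  1  1  1  1  1  1  1  1  1  1]]
```

```bash
python3 - <<'E'
from h import *
ang=lambda a,b: np.degrees(np.arctan2(*(b-a)[1::-1]))
s=back("top",np.array([[297+185/5.35,149+3/5.35],[297+345/5.35,149+67/5.35],[297+60/5.35,149+265/5.35]])-.4,10)
print("screws",s.round(1),ang(s[2],s[0]),ang(s[1],s[0])-90,np.linalg.norm(s[0]-s[1]),np.linalg.norm(s[0]-s[2]),(s[1]+s[2])/2)
sc=lambda L:[[421+x/4.4-.4,179+y/.972/4.4-.4] for x,y in L]
h=back("top",sc([(129,102),(263,210)]),4);print("holes",h.round(1),ang(h[1],h[0]),np.linalg.norm(h[0]-h[1]),h.mean(0))
c=back("top",sc([(102,92),(206,45),(289,215),(187,268)]),8);print("cor",c.round(1),ang(c[3],c[0]),ang(c[2],c[1]),ang(c[1],c[0])-90,ang(c[2],c[3])-90,c.mean(0))
E
```

```text
screws [[ 694.6  -12.4   10. ]
 [ 655.2 -111.6   10. ]
 [ 531.5   63.8   10. ]] -25.036103087699747 -21.636190290926308 106.73470281962969 179.98203155374665 [593.37402819 -23.91114199  10.        ]
holes [[ 520.  -408.2    4. ]
 [ 436.4 -510.2    4. ]] 50.64650596086627 131.90512785678527 [ 478.19819525 -459.18360656    4.        ]
cor [[ 527.5 -386.5    8. ]
 [ 564.5 -466.9    8. ]
 [ 432.5 -528.8    8. ]
 [ 391.6 -449.9    8. ]] 25.00113065166298 25.145635395830613 24.73045920965076 27.400022899680124 [ 479.04243801 -458.02296595    8.        ]
```

```bash
python3 - <<'E'
from h import *
a=np.radians(25.7)
robot.servo_line([479.5,-460,60],feed=200,rotation=down(a))
robot.servo_line([479.5,-460,14],feed=80); st()
grip(0.0,50); st("grip")
robot.servo_line([479.5,-460,60],feed=100)
robot.servo_line([479.5,-460,230],feed=250); s=st()
b=np.radians(-24.2)
print("candidates",pick_yaw([592.5,-23.2,200],b))
y=b
robot.movep([592.5,-23.2,200],down(y)); robot.servo_line([592.5,-23.2,150],feed=100); robot.hold(.3); s=st()
print("tool yaw",np.degrees(Ro.from_rotvec(s["tcp_rot"]).as_matrix()[:2,0]@[1,0]), Ro.from_rotvec(s["tcp_rot"]).as_matrix().round(3).tolist())
for k in range(4):
  for n in ("top","side"):
    im=viewer.read_camera(n)
    if k==0: cv2.imwrite(f"pics/{n}3.png",im[:,:,::-1])
    print(n,"H",[(p.round(1).tolist(),round(c,2)) for p,c in pp("cover_green_hole_1",n)],"C",[(p.round(1).tolist(),round(c,2)) for p,c in pp("cover_green_center",n)])
out=[]
for n in ("top","side"):
    im=cv2.imread(f"pics/{n}3.png");u,v=proj(n,[592,-23,140])[0].astype(int)
    out.append(cv2.resize(im[v-40:v+60,u-40:u+40],(400,500),interpolation=cv2.INTER_CUBIC));print(u-40,v-40)
cv2.imwrite("pics/crop3.png",np.hstack(out))
E
```

```text
t 22.5 p [ 479.8 -459.9   13.9] F [ 0.5 -0.1  0.9] M [-0.03  0.01 -0.03] w 68.9 gf 0.0
grip t 23.0 p [ 479.5 -459.9   14.3] F [-0.7  1.2  2.7] M [ 0.33  0.3  -0.02] w 43.5 gf 50.0
 t 24.44 p [ 478.4 -459.5  228. ] F [ 0.   1.1 -3.8] M [ 0.03  0.02 -0.  ] w 43.7 gf 50.0
yaws [(np.float64(1.5681750591564918), np.float64(-0.4223696789826277)), (np.float64(1.2603780009255199), np.float64(2.7192229746071654))]
candidates 2.7192229746071654
 t 27.05 p [592.8 -23.2 150.6] F [ 0.  -0.4 -4.5] M [0.11 0.05 0.03] w 43.5 gf 50.0
tool yaw 52.2587346238899 [[0.912, -0.41, 0.001], [-0.41, -0.912, -0.0], [0.001, -0.0, -1.0]]
top H [([402.7, -26.2, 1.7], 0.68), ([526.3, -24.4, 137.8], 0.52)] C [([592.9, -25.0, 157.0], 0.87)]
side H [([528.0, -21.7, 136.9], 0.93), ([658.8, -25.0, 135.0], 0.81), ([451.2, 263.4, 0.5], 0.51)] C [([593.1, -27.7, 156.8], 0.69)]
top H [] C [([592.2, -24.5, 154.4], 0.78)]
side H [([529.0, -19.0, 134.4], 0.85), ([659.2, -23.6, 136.3], 0.74)] C [([594.6, -29.0, 154.3], 0.93)]
top H [([526.5, -21.7, 135.8], 0.81)] C [([591.3, -25.9, 156.1], 0.63)]
side H [([530.3, -20.7, 136.4], 0.98), ([659.3, -22.7, 134.4], 0.91)] C [([594.2, -26.3, 156.7], 0.72)]
top H [([530.6, -23.8, 132.5], 0.67)] C [([590.3, -24.0, 157.3], 0.7)]
side H [([527.1, -18.0, 136.5], 0.94), ([656.0, -21.0, 135.7], 0.9), ([568.7, 238.9, 1.3], 0.59)] C [([592.6, -28.0, 154.0], 0.66), ([594.3, -22.3, 0.1], 0.31), ([529.2, -242.8, 21.5], 0.25)]
295 135
285 135
```

View pics/crop3.png

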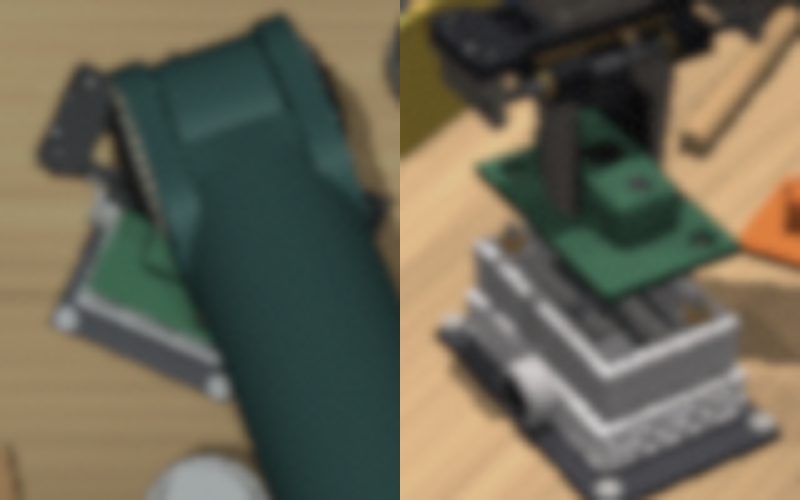

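```bash
python3 - <<'E'
from h import *
px=lambda L:np.array(L)/5+[285-.4,135-.4]
print("holes z141",back("side",px([(300,240),(115,165)]),141).round(1))
print("cover cor z137/141/145",[back("side",px([(80,165),(210,298),(340,243)]),z).round(1).tolist() for z in (137,145)])
print("rim cor",back("side",px([(78,238),(207,372),(338,318)]),85).round(1))
im=cv2.imread("pics/side3.png"); L=cv2.cvtColor(im,cv2.COLOR_BGR2LAB).astype(int)
o=[cv2.resize(im[v-14:v+14,u-19:u+19],(399,294),interpolation=cv2.INTER_CUBIC) for u,v in ((307,168),(344,183),(307,183),(343,198))]
cv2.imwrite("pics/crop4.png",np.vstack([np.hstack(o[:2]),np.hstack(o[2:])]))
E
```

```text
holes z141 [[528.5 -24.8 141. ]
 [659.9 -27.7 141. ]]
cover cor z137/141/145 [[[681.0, -20.8, 137.0], [544.5, 43.6, 137.0], [510.8, -39.7, 137.0]], [[673.8, -11.5, 145.0], [538.9, 52.1, 145.0], [505.6, -30.2, 145.0]]]
rim cor [[681.6 -16.1  85. ]
 [544.9  45.9  85. ]
 [508.  -37.2  85. ]]
```

View pics/crop4.png

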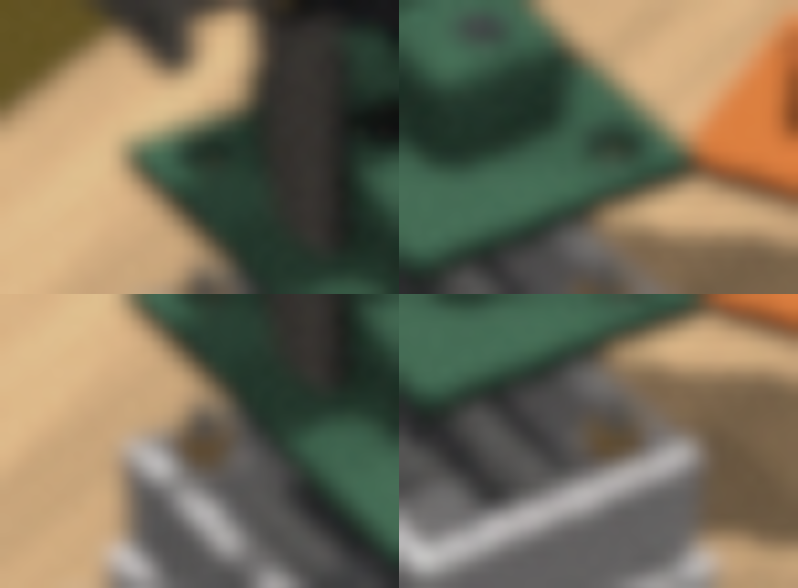

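```bash
python3 - <<'E'
from h import *
for z in (142,144.6): print(z,back("side",[[344.9,182.1],[307.2,168.1]],z).round(1).tolist())
for z in (90,92): print(z,back("side",[[343.8,197.1],[306.8,183.1]],z).round(1).tolist())
C=np.array([73,757]);print("toward cam dir",(C-[592,-23])/np.linalg.norm(C-[592,-23]))
E
```

```text
142 [[528.4, -26.2, 142.0], [658.5, -23.8, 142.0]]
144.6 [[526.6, -23.1, 144.6], [656.2, -20.7, 144.6]]
90 [[528.0, -22.5, 90.0], [657.9, -18.2, 90.0]]
92 [[526.8, -20.4, 92.0], [656.2, -16.1, 92.0]]
toward cam dir [-0.55396103  0.83254259]
```

```bash
python3 - <<'E'
from h import *
x=[593.6,-22.9]
robot.servo_line([*x,124],feed=100); s=st(); 
for z in np.arange(121,103,-2):
    robot.servo_line([*x,z],feed=25); s=st(z)
    if s["contact_force"][2]>2: break
E
```

```text
t 28.66 p [593.1 -22.8 123.1] F [ 1.2  0.3 -3.8] M [ 0.01 -0.05 -0.01] w 43.5 gf 50.0
121 t 28.93 p [593.7 -22.9 121.2] F [ 0.1  0.2 -3.9] M [0.04 0.07 0.02] w 44.1 gf 50.0
119 t 29.18 p [593.6 -22.9 119. ] F [-0.5 -1.  -4.1] M [ 0.07 -0.02  0.01] w 43.7 gf 50.0
117 t 29.43 p [593.5 -22.9 116.9] F [-0.2  0.  -3.7] M [ 0.04 -0.05  0.  ] w 43.6 gf 50.0
115 t 29.68 p [593.5 -22.9 114.8] F [ 0.4  0.4 -4.3] M [ 0.04 -0.01  0.02] w 43.7 gf 50.0
113 t 29.93 p [593.5 -22.9 112.8] F [-0.3 -0.1 -4.5] M [ 0.06 -0.03  0.02] w 43.5 gf 50.0
111 t 30.18 p [593.5 -22.9 110.8] F [-0.9 -0.2 -4.1] M [-0.03  0.02 -0.03] w 43.6 gf 50.0
109 t 30.43 p [593.5 -22.9 108.8] F [ 0.5  0.8 -2.9] M [-0.01  0.02 -0.04] w 43.8 gf 50.0
107 t 30.68 p [593.5 -22.9 106.8] F [-0.7  0.1 -4.2] M [0.04 0.05 0.01] w 43.8 gf 50.0
105 t 30.93 p [593.9 -22.9 105.4] F [-0.6 -0.5  0.1] M [0.01 0.21 0.04] w 43.6 gf 50.0
```

```bash
python3 - <<'E'
from h import *
x=[593.7,-22.9]
for z in [103.5,102,101,100,99,98,97,96]:
    robot.servo_line([*x,z],feed=15); s=st(z)
    if s["contact_force"][2]>35: break
E
```

```text
103.5 t 31.18 p [594.  -22.9 104.4] F [-3.  -0.3  5.8] M [-0.13  0.66 -0.03] w 43.7 gf 50.0
102 t 31.43 p [594.  -22.9 103. ] F [-3.3 -0.4  6.5] M [-0.05  0.67 -0.04] w 43.5 gf 50.0
101 t 31.68 p [594.  -22.9 102. ] F [-3.  -0.8  6.1] M [-0.1   0.73  0.04] w 43.8 gf 50.0
100 t 31.93 p [594.  -22.9 101. ] F [-3.  -0.1  7.3] M [-0.06  0.77 -0.02] w 43.7 gf 50.0
99 t 32.17 p [594.  -22.9 100.1] F [-3.  -0.4  6.6] M [-0.08  0.79 -0.03] w 44.0 gf 50.0
98 t 32.42 p [594.  -22.9  99.3] F [-3.7 -1.6  8.5] M [0.07 0.93 0.06] w 43.9 gf 50.0
97 t 32.67 p [594.  -22.9  99.3] F [-6.9 -1.4 15.7] M [0.13 1.49 0.03] w 43.9 gf 50.0
96 t 32.92 p [594.  -22.9  99.3] F [-9.2 -1.4 23.5] M [0.17 2.16 0.07] w 43.8 gf 50.0
```

```bash
python3 - <<'E'
from h import *
robot.servo_line([593.8,-22.9,98.8],feed=15); st()
grip(0.75); robot.hold(.1); s=st("rel"); 
robot.servo_line([593.8,-22.9,160],feed=150); grip(0.0,20); st()
im=viewer.read_camera("side"); print([(q,[(p.round(1).tolist(),round(c,2)) for p,c in pp(q,"side",2)]) for q in ("cover_green_center","cover_green_hole_1")])
u,v=proj("side",[592,-23,100])[0].astype(int)
cv2.imwrite("pics/crop5.png",cv2.resize(im[v-35:v+35,u-45:u+45,::-1],(792,616)[0:1]+(598,),interpolation=cv2.INTER_CUBIC));print(u-45,v-35)
E
```

```text
t 33.26 p [594.1 -22.9  99.3] F [-2.8 -0.3  6.1] M [0.01 0.5  0.03] w 43.7 gf 50.0
rel t 33.91 p [593.8 -22.9  98.8] F [-1.   0.  -0.9] M [ 0.08 -0.02  0.04] w 69.1 gf 0.0
 t 35.52 p [593.8 -22.9 160. ] F [0.1 1.5 0.6] M [0.04 0.   0.03] w 0.4 gf 0.0
[('cover_green_center', [([594.6, -26.2, 104.6], 0.79)]), ('cover_green_hole_1', [([529.2, -21.3, 86.7], 0.69), ([659.3, -22.5, 84.8], 0.63)])]
280 151
```

View pics/crop5.png

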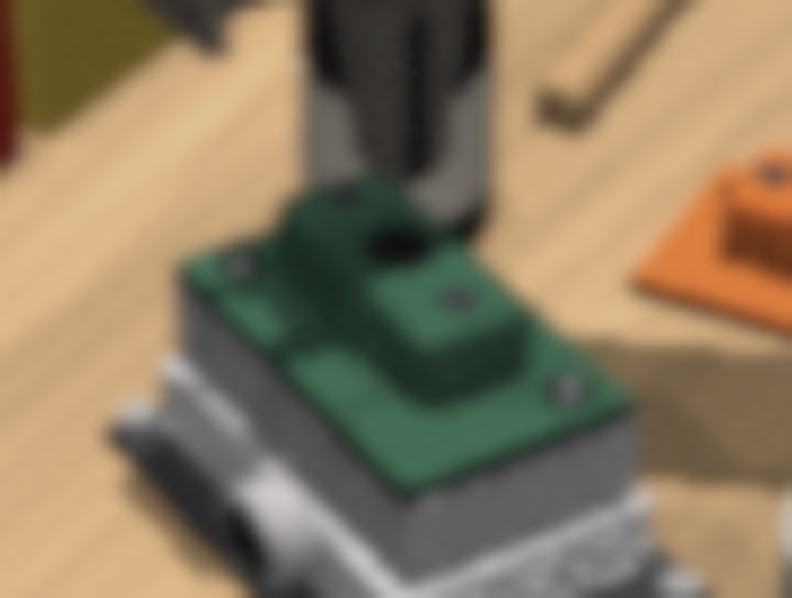

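```bash
python3 - <<'E'
from h import *
d=np.array([.912,-.41])
for k in (34,-34):
    p=np.array([593.7,-22.9])+k*d
    robot.servo_line([*p,140],feed=150); robot.servo_line([*p,129],feed=60)
    for z in np.arange(127.5,118,-1.5):
        robot.servo_line([*p,z],feed=25); s=st((k,z))
        if s["contact_force"][2]>28: break
    robot.servo_line([*p,150],feed=100)
E
```

```text
(34, np.float64(127.5)) t 36.67 p [624.8 -36.8 127.7] F [ 0.1 -0.6  0. ] M [ 0.06 -0.01  0.01] w 0.7 gf 0.0
(34, np.float64(126.0)) t 36.92 p [624.9 -36.8 127.5] F [-2.4 -0.4  8.8] M [-0.02  0.76  0.02] w 0.4 gf 4.1
(34, np.float64(124.5)) t 37.17 p [624.9 -36.8 127.4] F [-6.8 -1.1 18. ] M [-0.11  1.6   0.04] w 0.6 gf 8.4
(34, np.float64(123.0)) t 37.42 p [625.  -36.9 127.4] F [-11.1  -1.5  25.1] M [-0.2   2.45  0.06] w 0.3 gf 12.8
(34, np.float64(121.5)) t 37.67 p [625.  -36.9 127.3] F [-13.5  -1.7  34.4] M [-0.35  3.29 -0.04] w 0.0 gf 17.1
(-34, np.float64(127.5)) t 39.29 p [562.8  -8.9 127.5] F [0.2 0.3 0.1] M [ 0.07 -0.06 -0.04] w -0.2 gf 0.2
(-34, np.float64(126.0)) t 39.54 p [562.9  -8.9 127.4] F [-3.3 -0.9 11.6] M [-0.07  0.93 -0.  ] w 0.3 gf 5.5
(-34, np.float64(124.5)) t 39.79 p [562.9  -8.9 127.4] F [-8.2 -0.4 22. ] M [-0.24  1.87  0.01] w 0.3 gf 11.0
(-34, np.float64(123.0)) t 40.04 p [562.9  -9.  127.3] F [-11.9  -0.6  33.2] M [-0.37  2.76  0.03] w 0.7 gf 16.4
```

```bash
python3 - <<'E'
from h import *
s=st(); robot.servo_line([562.7,-9,240],feed=200); robot.hold(.3)
for n in ("side","top"):
    viewer.read_camera(n); print(n,[(q,[(p.round().tolist(),round(c,2)) for p,c in pp(q,n,2)]) for q in ("spanner_center","cover_green_center")])
st(); print(robot.job_done())
E
```

```text
t 40.46 p [562.7  -9.1 149.9] F [ 0.2  0.1 -0.5] M [ 0.02  0.05 -0.  ] w 0.3 gf 0.0
side [('spanner_center', [([491.0, 451.0, 10.0], 0.91)]), ('cover_green_center', [])]
top [('spanner_center', [([490.0, 447.0, 4.0], 0.56)]), ('cover_green_center', [])]
 t 41.66 p [562.7  -9.  240. ] F [-0.2 -0.3  0. ] M [ 0.08 -0.    0.  ] w 0.7 gf 0.0
the job is handed in; nothing more can be done
None
```

The job is handed in at about 42 s: the spanner lies in the red tray, and the green cover is pressed home over both dowels, level to about 0.1 mm between two points 68 mm apart on its dome; I never touched the other two covers, and no verdict came back.

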